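# Hook the dropped nut out from behind the drive guard

### The job

A big hexagon nut has dropped under the wire guard of the drive unit, where no hand fits. Slide the pull hook out from under the low shelf onto the open bench, let go of it and take it again farther back so that it reaches, and use it, not your fingers, to draw the nut out through the guard's open end. Then lay the hook down flat on the open bench between the shelf and the guard, put the nut in the steel tray, and leave the other loose things where they are.

Things in the scene. Friction and masses are not known exactly. Their poses are not given: they have to be found in the camera images.
- guard: Fixed wire guard (cage of aluminium bars, 28 mm gaps) in front of a green motor. Origin: on the bench, middle of the guard's open end, the mouth. z up, +y into the guard, -y out to the open bench. Free space inside: x -96 to 96, y 0 to 222 mm (pulley beyond), 84 mm high to the roof bars; its floor is the bench. The motor stands behind, to y = 485.
- riser: Fixed low shelf: plywood board on two side legs, 300 mm wide (x), 280 deep, with a black case on it. Origin: on the bench under the middle of its front edge. z up; the shelf extends to -y, +y points to the open bench. Clear height under the board 60 mm, board top at 75 mm; the case, 120 mm behind the edge, rises to 135 mm.
- rod_grip (a point): Centre of the pull hook's black handle, 24 mm wide (x), 110 long (y), 28 high, 14 mm above its underside. +y along the shaft to the hook, +x the side the hook is bent to, z up. Steel shaft: bar 8 mm wide, 14 high, underside level with the handle's, on x = 0 to y = 284. 0.22 kg, centre of mass at y = 36. Starts flat on the bench, hook end out, handle and most of the shaft under the shelf.
- rod_hook (a point): Middle of the pull hook's crossbar, 8 mm wide, 14 high, 7 mm above its underside, at x = 30, y = 272 mm from the handle's centre; axes as rod_grip. It runs from the shaft's end (x = 0, y = 280) to its free tip (x = 63, y = 264), leaning slightly back towards the handle; its inner side faces the handle.
- nut_center (a point): Centre (half-way up) of the loose dark steel hexagon nut with a 24 mm hole, 36 mm across flats, 41 mm across corners, 18 mm high, about 0.1 kg, lying flat on the bench; z up, its x axis is square to one pair of flats (others every 60 degrees). Starts inside the guard 85 to 145 mm behind the mouth.
- tray: Fixed open steel tray, 120 mm (x) by 160 mm (y), 30 mm high, walls and floor 4 to 5 mm thick. Origin: centre of its underside on the bench.
- oil_mid (a point): Bystander: white oil bottle, 48 mm diameter, 110 mm high, standing near the guard's mouth; point at its middle, half-way up.
- tin_mid (a point): Bystander: small can, 60 mm diameter, 70 mm high, standing near the shelf's front; point at its middle.
- driver_mid (a point): Bystander: screwdriver lying beyond the guard, beside the wrench; point near the middle of the tool.
- wrench_mid (a point): Bystander: wrench lying beside the guard, on its far side from the robot; point near the middle of the tool.
- jar_mid (a point): Bystander: glass jar, 64 mm diameter, 85 mm high, at the far right; point at its middle.

How it is judged:
By the outcome, as a careful person would: the job done as asked, in the order asked, and still so for the second after the job is handed in, with the robot touching nothing.
It also fails if it takes over 64 s, if anything falls off the work surface, if the arm or the gripper's body presses on something with over 40 N, if the wrist force passes 120 N, or if a joint passes its speed limit or range.

### The arm

A 6-joint arm with a two-finger parallel gripper is mounted at the origin on the work surface. World frame = base frame: x ahead of the robot, y to its left, z up, the work surface at z = 0. Lengths are in m, angles in rad, forces in N, time in s.
With the tool pointing down it reaches from about 0.375 to 0.925 m from the base axis. Payload 5.7 kg.
Tool frame: the origin (TCP) lies at the very end of the fingers, on their centre line; the grasp point (between the pads) lies 19 mm behind it; y points along the fingers, z is the direction in which the jaws open and shut, and the axes are right-handed (so a half turn about y gives the same grasp; the last joint's range is limited). The gripper opens to 85 mm and grips with 20 to 120 N. Pads are 22 mm wide; open, the fingers measure 114 mm over their backs; the gripper's body (76 mm by 85 mm) begins 54 mm behind the grasp point. The pads swing forward as they close: fully open they stand 13 mm farther back than shut.
Start: joints at [1.199, 0.359, 1.51, -0, 1.272, -0.115], TCP at [0.152, 0.58, 0.231] pointing down, gripper open.
Joint ranges: [-2.97, 2.97], [-1.01, 2.36], [0.21, 2.38], [-0.96, 4.11], [0.2, 2.71], [-2.98, 2.98]. Speed limits (rad/s): [2.39, 2.39, 3.14, 3.14, 3.14, 3.14].

### API

Orientations are given as a rotation vector (axis times angle).
In Python, from station import get_obs, read_camera, camera_info, finish_job, outline_of gives the robot as it stands.
- The arm moves only by the shell command python3 -m handwheel 'ROWS' [FORCE]. ROWS is JSON, a list of rows, each a list of 5 numbers: the shift along the tool's x, y, z in cm, then the turn about the tool's y in rad, then the closure, from 0 (fully open) to 1 (shut). A call has 1 to 20 rows; each row shifts and turns the commanded pose from where the row before left it, along the tool's axes as they then stand; what a row does not reach is not made up. A row lasts 1/10 s, in which the tool goes at most 50 mm and 8.59 degrees, less where a joint would pass 70% of its speed; a pose out of reach is approached as far as the arm can. A call with a gripper value outside its range is refused whole. The fingers move at their own pace and stop on an object; FORCE is the grip in N (left out, the last holds). Time passes only in rows, so rows that do not move let the fingers close. It gives the time, the measured TCP pose, the force and the opening at its end, in the units of the state.
- get_obs(): the state, without advancing time (a new reading comes with each control period).
- read_camera(name): name is "side" or "top" or "wrist"; returns the picture (480x640x3 uint8, red, green, blue); there is no depth.
- camera_info(name): a dict with "K" (3x3 intrinsics, pixels), "D" ([k1, k2, p1, p2, k3] as OpenCV has them; the pictures are not rectified), "rvec" (rotation vector, rad) and "tvec" (3), from world to camera coordinates, as OpenCV has them. Camera axes: x right, y down, z forward; pixel columns grow to the right and rows downward; lengths in m; the calibration is good to about 2 mm. A picture is of the moment at which its call begins: read the wrist's pose just before it. camera_info takes no time and is no camera call; for the wrist camera it gives the pose at the moment of the call.
- finish_job(): hands the job in, once; it reports no verdict.
Trained networks look in the newest picture that a camera, given by its name, has taken for a name from the list of things; names that differ only in an ending like _2 or _b are one class to them, and where a whole thing is asked for, a point or a joint stands for the part that bears it (a point fixed in the world has none). Each returns a list of dicts, best first, with "p" (0 to 1); they miss things now and then, are a little off and sometimes report something else, mostly with a low value. They report only what shows in the picture. A call takes as long as a camera call.
- outline_of(camera, target): "mask" (480x640 bool, what is visible of it) and "box" ([left, top, right, bottom] in pixels, round what is visible of it).
The state is a dict: "time": time; "qpos": joint angles; "joint_vel": joint speeds; "tau": joint torques, N m; "ee_pos": TCP position; "ee_rot": TCP orientation; "contact_force": force on the tool from outside, world axes, zero at the start; "torque": the same for the moment, N m; "width": finger opening in m.
Only numpy, scipy, OpenCV 4.12 (cv2) and the standard library are available. Lean on these libraries where they do the work, as an engineer would, in place of code of your own. Each camera call takes 0.05 s, during which the arm holds its last target. There are 200 camera calls.

## Working session

There is one attempt and no reset: what is moved stays moved. The work goes in short steps, Python scripts to look and compute and a shell command to move; the robot and the scene stay as the last step left them, time stands still between calls to the robot, and variables do not carry over. Pictures are saved under pics/ and viewed, on a budget of 10 in all, crops included, one or two more only if the job needs it, and the job is handed in when it is done.

```bash
ls; mkdir -p pics
cat > h.py <<'E'
import numpy as np, cv2
from station import *
from scipy.spatial.transform import Rotation as R
def snap(cam,fn=None):
    im=read_camera(cam); 
    if fn: cv2.imwrite('pics/'+fn,im[:,:,::-1])
    return im
def ray(cam,uv,z,ci=None):
    ci=ci or camera_info(cam)
    K,D=np.array(ci['K'],float),np.array(ci['D'],float)
    p=cv2.undistortPoints(np.array(uv,float).reshape(-1,1,2),K,D).reshape(-1,2)
    Rm=R.from_rotvec(np.array(ci['rvec']).ravel()).as_matrix();t=np.array(ci['tvec']).ravel()
    c=-Rm.T@t; d=np.c_[p,np.ones(len(p))]@Rm
    return c+d*((z-c[2])/d[:,2])[:,None]
def proj(cam,P,ci=None):
    ci=ci or camera_info(cam)
    return cv2.projectPoints(np.array(P,float).reshape(-1,1,3),np.array(ci['rvec'],float),np.array(ci['tvec'],float),np.array(ci['K'],float),np.array(ci['D'],float))[0].reshape(-1,2)
E
python3 - <<'E'
from h import *
o=get_obs();print(o['time'],o['ee_pos'],o['ee_rot'],o['width'])
print(R.from_rotvec(o['ee_rot']).as_matrix().round(3))
for c in ['top','side']:
    snap(c,c+'1.png')
    ci=camera_info(c);Rm=R.from_rotvec(np.array(ci['rvec']).ravel()).as_matrix();print(c,(-Rm.T@np.array(ci['tvec']).ravel()).round(3))
    for n in ['guard','riser','rod_grip','rod_hook','nut_center','tray','oil_mid','tin_mid']:
        for d in outline_of(c,n)[:2]:
            m=d['mask'];v,u=np.nonzero(m)
            print(c,n,round(d['p'],2),d['box'],len(u),ray(c,[[u.mean(),v.mean()]],0.0)[0].round(3))
print(get_obs()['time'])
E
```

```text
pics
0.0 [0.15215096 0.57964926 0.23043329] [-1.56322871  0.20207529 -0.201322  ] 0.08531210140708961
[[ 0.967 -0.001  0.254]
 [-0.254 -0.002  0.967]
 [-0.    -1.    -0.002]]
top [ 0.511 -0.144  1.319]
top guard 0.97 [26.8, 250.2, 237.3, 335.5] 10148 [0.439 0.425 0.   ]
top riser 0.94 [404.4, 209.9, 525.7, 337.3] 12883 [ 0.469 -0.555  0.   ]
top rod_grip 0.8 [354.3, 262.4, 411.1, 287.4] 247 [ 0.46  -0.298  0.   ]
top rod_grip 0.59 [151.8, 214.5, 222.4, 224.0] 336 [0.642 0.171 0.   ]
top rod_hook 0.61 [353.6, 263.0, 408.2, 285.5] 209 [ 0.462 -0.299  0.   ]
top nut_center 0.64 [187.3, 279.3, 201.8, 288.7] 86 [0.46  0.183 0.   ]
top nut_center 0.48 [228.7, 223.4, 248.3, 243.8] 313 [0.594 0.058 0.   ]
top tray 0.81 [281.6, 190.9, 342.2, 244.1] 2778 [ 0.635 -0.141  0.   ]
top oil_mid 0.58 [227.9, 224.0, 249.4, 243.4] 314 [0.595 0.059 0.   ]
top tin_mid 0.87 [377.8, 198.2, 403.3, 226.0] 476 [ 0.65 -0.35  0.  ]
side [ 0.442 -0.967  0.723]
side guard 0.72 [197.2, 68.4, 289.3, 215.8] 6202 [0.446 0.489 0.   ]
side riser 0.82 [182.4, 323.7, 415.0, 479.9] 31106 [ 0.477 -0.493  0.   ]
side rod_grip 0.79 [260.5, 295.8, 294.7, 335.2] 373 [ 0.472 -0.264  0.   ]
side rod_hook 0.97 [260.8, 298.0, 295.1, 332.9] 443 [ 0.471 -0.265  0.   ]
side nut_center 0.6 [239.8, 177.7, 257.5, 189.9] 129 [0.465 0.186 0.   ]
side tray 0.74 [314.3, 218.6, 373.6, 280.7] 3289 [ 0.635 -0.131  0.   ]
side oil_mid 0.77 [295.1, 162.6, 318.8, 214.1] 748 [0.601 0.118 0.   ]
side tin_mid 0.69 [352.6, 286.7, 390.9, 333.4] 1171 [ 0.658 -0.306  0.   ]
0.9
```

Run:
```python
import cv2,numpy as np
t=cv2.imread('pics/top1.png');s=cv2.imread('pics/side1.png')
a=cv2.resize(t[180:350,20:540],None,fx=1.53,fy=1.53,interpolation=3)
b=cv2.resize(s[150:350,190:400],None,fx=1.6,fy=1.6,interpolation=3)
b2=np.zeros((b.shape[0],a.shape[1],3),np.uint8);b2[:,:b.shape[1]]=b
g=cv2.resize(t[255:300,340:420],None,fx=5,fy=5,interpolation=3);b2[:225,380:780]=g
cv2.imwrite('pics/c1.png',np.vstack([a,b2]));print(a.shape,b2.shape)
```

```text
(260, 796, 3) (320, 796, 3)
```

View pics/c1.png

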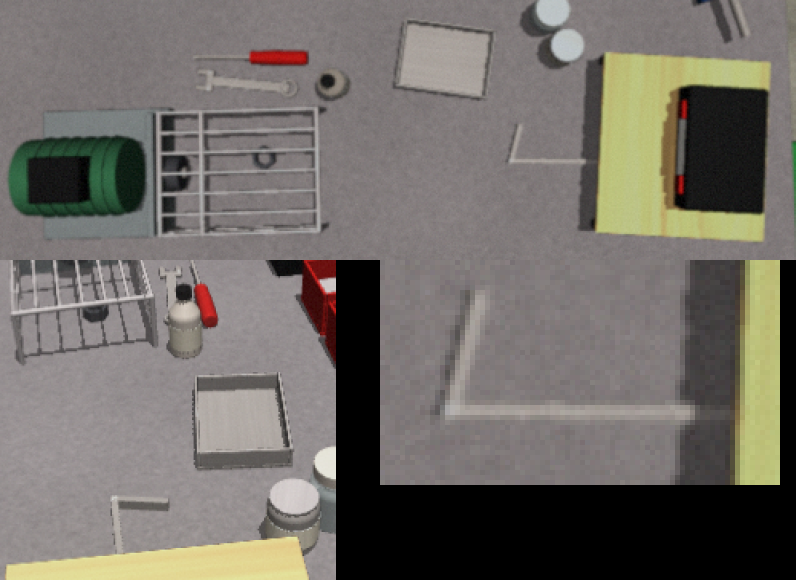

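Top view (crop): image left is +y and image up is +x. The guard's mouth is at u≈228 px. The nut is at (192.5, 282.6), the hook corner at (353.4, 285.2) and the crossbar tip at (360, 261). The shelf edge is at u≈412. The rod's frame is roughly parallel to world.

Run:
```python
from h import *
f=lambda n,uv,z:print(n,ray('top',uv,z)[:,:2].round(3).tolist())
f('rod corner, shaft, tip',[[353.4,285.2],[402,285.6],[360.2,261]],.014)
f('guard roof front corners',[[227.8,250.6],[229.2,331.6]],.09)
f('riser edge',[[415.4,214.6],[410.2,331.6]],.075)
f('nut',[[192.5,282.6]],.018)
f('tray',[[311.9,217.5]],.03)
for p in ['side']:
    print(ray(p,[[262,304],[248.5,183]],.014)[:,:2].round(3))
```

```text
rod corner, shaft, tip [[0.45, -0.249], [0.446, -0.378], [0.514, -0.268]]
guard roof front corners [[0.547, 0.07], [0.345, 0.069]]
riser edge [[0.629, -0.407], [0.333, -0.385]]
nut [[0.466, 0.177]]
tray [[0.632, -0.142]]
[[ 0.452 -0.266]
 [ 0.464  0.163]]
```

```bash
python3 -m handwheel '[[0,0,0,0.149,0],[0,0,0,0.149,0],[0,0,0,0.149,0],[0,0,0,0.149,0],[0,0,0,0.149,0],[0,0,0,0.149,0],[0,0,0,0.149,0],[0,0,0,0.149,0],[0,0,0,0.149,0],[2.45,0,3.2,0,0],[2.45,0,3.2,0,0],[2.45,0,3.2,0,0],[2.45,0,3.2,0,0],[2.45,0,3.2,0,0],[2.45,0,3.2,0,0],[2.45,0,3.2,0,0],[2.45,0,3.2,0,0],[2.45,0,3.2,0,0],[2.45,0,3.2,0,0],[2.45,0,3.2,0,0]]' 80
```

```text
time: 2.9
ee_pos: [0.4982, 0.3002, 0.2314]
ee_rot: [-1.196, 1.229, -1.229]
contact_force: [0.2, 0.7, 1.0]
width: 0.0856
```

```bash
python3 -m handwheel '[[4.36,0,-0.24,0,0.6],[4.36,0,-0.24,0,0.6],[4.36,0,-0.24,0,0.6],[4.36,0,-0.24,0,0.6],[4.36,0,-0.24,0,0.6],[4.36,0,-0.24,0,0.6],[4.36,0,-0.24,0,0.6],[4.36,0,-0.24,0,0.6],[4.36,0,-0.24,0,0.6],[4.36,0,-0.24,0,0.6],[4.36,0,-0.24,0,0.6],[4.36,0,-0.24,0,0.6],[4.36,0,-0.24,0,0.6],[4.36,0,-0.24,0,0.6],[0,3,0,0,0.6],[0,3,0,0,0.6],[0,2,0,0,0.6],[0,0,0,0,0.6]]'
python3 - <<'E'
from h import *
o=get_obs();ci=camera_info('wrist');snap('wrist','w1.png')
print(o['ee_pos'],R.from_rotvec(o['ee_rot']).as_matrix().round(3).tolist())
print(proj('wrist',[[.448,-.36,.014],[.448,-.28,.014],o['ee_pos']],ci))
import pickle;pickle.dump(ci,open('ci.pkl','wb'))
E
```

```text
time: 4.7
ee_pos: [0.445, -0.3065, 0.1487]
ee_rot: [-1.197, 1.234, -1.224]
contact_force: [-0.3, 0.5, 0.3]
width: 0.0343
[ 0.44500428 -0.30650897  0.14867153] [[-0.027, -0.004, 1.0], [-1.0, 0.004, -0.027], [-0.004, -1.0, -0.005]]
[[320.47678058 287.97668106]
 [318.23834252 198.35240104]
 [314.182887   303.9867363 ]]
```

View pics/w1.png

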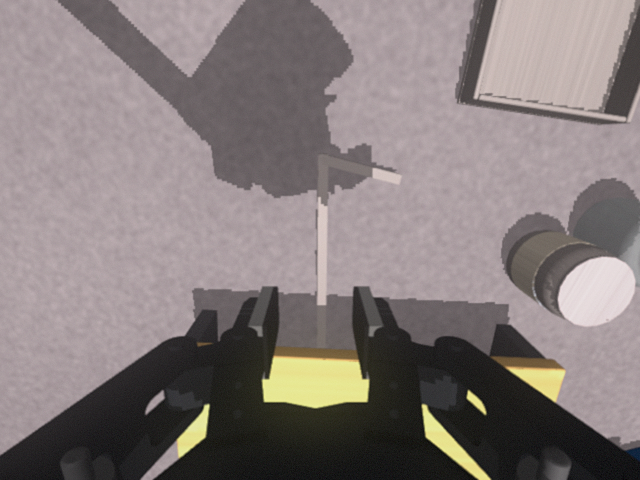

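The wrist view shows the shaft running from the corner at (323, 158) down to (321, 300), with the crossbar tip at (400, 180). The fingers straddle it.

Run:
```python
from h import *
import pickle;ci=pickle.load(open('ci.pkl','rb'))
print(ray('wrist',[[321.5,300],[322,230],[322.5,158],[400,180]],.014,ci)[:,:2].round(4))
```

```text
[[ 0.4486 -0.3718]
 [ 0.4505 -0.3069]
 [ 0.4522 -0.2479]
 [ 0.5143 -0.2668]]
```

```bash
python3 -m handwheel '[[0,3,0.3,0,0.6],[0,3,0.25,0,0.6],[0,3,0,0,0.6],[0,2.5,0,0,0.6],[0,1.5,0,0,0.6],[0,1.3,0,0,0.6],[0,0,0,0,0.6],[0,0,0,0,0.6],[0,0,0,0,1],[0,0,0,0,1],[0,0,0,0,1],[0,0,0,0,1],[0,0,0,0,1]]' 80
```

```text
time: 6.05
ee_pos: [0.453, -0.3086, 0.0096]
ee_rot: [-1.196, 1.228, -1.231]
contact_force: [0.7, 0.4, 6.0]
width: 0.0044
```

```bash
python3 -m handwheel '[[0,0,0,0,1],[0,0,0,0,1],[0,0,0,0,1]]' 80
python3 - <<'E'
from h import *
o=get_obs();print(o['width'],o['ee_pos'],o['contact_force'],o['torque'])
im=snap('wrist');cv2.imwrite('pics/w2.png',im[120:420,150:490,::-1])
E
```

```text
time: 6.35
ee_pos: [0.4531, -0.3086, 0.0096]
ee_rot: [-1.196, 1.228, -1.231]
contact_force: [0.2, 0.7, 6.6]
width: 0.0045
0.004547428875662814 [ 0.45305219 -0.30862957  0.0096199 ] [0.22271311 0.66773219 6.57540156] [ 0.11197457  0.14970117 -0.09691211]
```

View pics/w2.png

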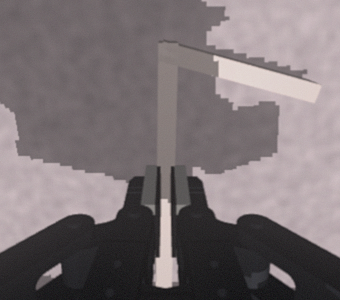

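```bash
python3 -m handwheel '[[0,-0.3,0,0,1],[-0.7,0,0,0,1],[-1.4,0,0,0,1],[-1.9,0,0,0,1],[-1.9,0,0,0,1],[-1.9,0,0,0,1],[-1.9,0,0,0,1],[-1.9,0,0,0,1],[-1.9,0,0,0,1],[-1.9,0,0,0,1],[-1.9,0,0,0,1],[-1.9,0,0,0,1],[-1.9,0,0,0,1],[-1.4,0,0,0,1],[-0.7,0,0,0,1],[0,0,0,0,1],[0,0,0,0,1]]'
python3 - <<'E'
from h import *
o=get_obs();print(o['width'],o['ee_pos'],o['contact_force'],o['torque'])
im=snap('top');a=cv2.resize(im[230:310,240:440,::-1],None,fx=3,fy=3,interpolation=3)
im=snap('side');b=cv2.resize(im[200:350,200:400,::-1],None,fx=3,fy=2.4,interpolation=3)
cv2.imwrite('pics/d1.png',np.vstack([a,b]))
E
```

```text
time: 8.1
ee_pos: [0.4587, -0.076, 0.0113]
ee_rot: [-1.197, 1.229, -1.229]
contact_force: [-0.0, 1.1, -0.8]
width: 0.0044
0.004402286069700865 [ 0.45865015 -0.07602671  0.01130762] [-0.03566023  1.06784349 -0.83937044] [ 0.12369347  0.01427187 -0.06324004]
```

View pics/d1.png

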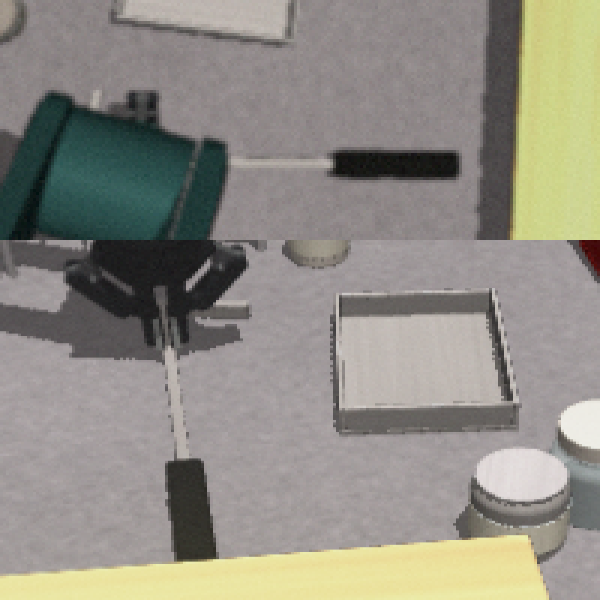

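The hook is out with the handle fully clear of the shelf, its centre at px (372, 284) in the top image. Next I release it and measure the rod.

```bash
python3 -m handwheel '[[0,0.2,0,0,0.9],[0,0,0,0,0.6],[0,0,0,0,0.6],[0,0,0,0,0.6],[0,-2,0,0,0.6],[0,-4,0,0,0.5],[0,-4,0,0,0.5],[3,-3,0,0,0.5],[4.5,0,0,0,0.5],[4.5,0,0,0,0.5],[4.5,0,0,0,0.5],[3,0,0,0,0.5],[0,0,0,0,0.5],[0,0,0,0,0.5]]' 80
python3 - <<'E'
from h import *
o=get_obs();print(o['width'],o['ee_pos'])
ci=camera_info('wrist');im=snap('wrist','w3.png')
import pickle;pickle.dump(ci,open('ci.pkl','wb'))
cv2.imwrite('pics/w3.png',im[:,:,::-1])
t=snap('top','t3.png')
for c,C in (('wrist',ci),('top',None)):
  for d in outline_of(c,'rod_grip')[:1]:
    v,u=np.nonzero(d['mask']);print(c,d['p'],d['box'])
    P=ray(c,np.c_[u,v],.014,C)[:,:2]; print(P.min(0),P.max(0));
E
```

```text
time: 9.6
ee_pos: [0.4529, -0.2713, 0.1391]
ee_rot: [-1.195, 1.231, -1.23]
contact_force: [0.1, 0.4, 0.7]
width: 0.0428
0.042784614418255415 [ 0.45292964 -0.27133628  0.13910451]
wrist 0.82 [302.4, 0.0, 330.3, 325.1]
[ 0.43836966 -0.35792007] [ 0.46651163 -0.10771554]
top 0.67 [267.0, 258.7, 353.8, 284.8]
[ 0.44841419 -0.24806141] [ 0.5217659  -0.01682587]
```

View pics/w3.png

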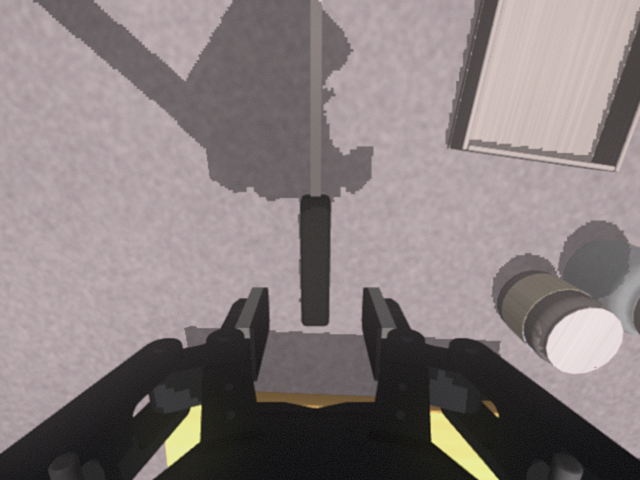

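The handle runs from (315, 197) to (315, 325) in the wrist picture, between the fingers and straight.

Run:
```python
from h import *
import pickle;ci=pickle.load(open('ci.pkl','rb'))
print(ray('wrist',[[315.3,198],[315.3,323]],.028,ci)[:,:2].round(4), ray('wrist',[[316,10],[316,180]],.014,ci)[:,:2].round(4))
# top hook corner
t=cv2.imread('pics/t3.png');d=outline_of('top','rod_hook')[0];v,u=np.nonzero(d['mask'])
P=ray('top',np.c_[u,v],.014)[:,:2];print(d['p'],d['box'],P.min(0),P.max(0))
```

```text
[[ 0.4542 -0.2409]
 [ 0.4512 -0.3464]] [[ 0.4583 -0.1138]
 [ 0.4551 -0.2292]]
0.85 [268.4, 261.6, 348.4, 286.4] [ 0.45106174 -0.24248652] [ 0.5217659  -0.01686968]
```

```bash
python3 -m handwheel '[[1.2,1,0,0,0.5],[1.2,2,0,0,0.5],[0,3,0,0,0.5],[0,3,0,0,0.5],[0,2,0,0,0.5],[0,1.1,0,0,0.5],[0,1,0,0,0.5],[0,0,0,0,0.5],[0,0,0,0,0.5],[0,0,0,0,1],[0,0,0,0,1],[0,0,0,0,1],[0,0,0,0,1],[0,0,0,0,1]]' 110
```

```text
time: 11.25
ee_pos: [0.4533, -0.2956, 0.0097]
ee_rot: [-1.196, 1.227, -1.231]
contact_force: [-0.5, 0.6, 5.9]
width: 0.0213
```

```bash
python3 -m handwheel '[[0,-0.8,0,0,1],[0,-1.2,0,0,1],[0,-1.2,0,0,1],[-1,0,-0.4,0,1],[-2,0,-0.5,0,1],[-2,0,-0.5,0,1],[-1,0,-0.4,0,1],[0,0,0,0,1],[0,0,0,0,1]]'
python3 - <<'E'
from h import *
o=get_obs();print(o['width'],o['ee_pos'],o['contact_force'],o['torque'])
ci=camera_info('wrist');im=snap('wrist','w4.png')
import pickle;pickle.dump(ci,open('ci.pkl','wb'))
s=snap('side');b=cv2.resize(s[150:330,200:340,::-1],None,fx=2.6,fy=2.6,interpolation=3)
a=cv2.resize(im[:300,130:510,::-1],None,fx=1,fy=1)
c=np.zeros((max(len(a),len(b)),a.shape[1]+b.shape[1],3),np.uint8);c[:len(a),:a.shape[1]]=a;c[:len(b),a.shape[1]:]=b
cv2.imwrite('pics/c4.png',c);print(c.shape)
E
```

```text
time: 12.15
ee_pos: [0.4368, -0.2349, 0.0405]
ee_rot: [-1.197, 1.228, -1.23]
contact_force: [-0.4, 0.2, -1.8]
width: 0.0217
0.021739714687465397 [ 0.43683162 -0.23491976  0.04051886] [-0.43206529  0.22851783 -1.83230246] [-0.07243604  0.02265095 -0.03627055]
(468, 744, 3)
```

View pics/c4.png

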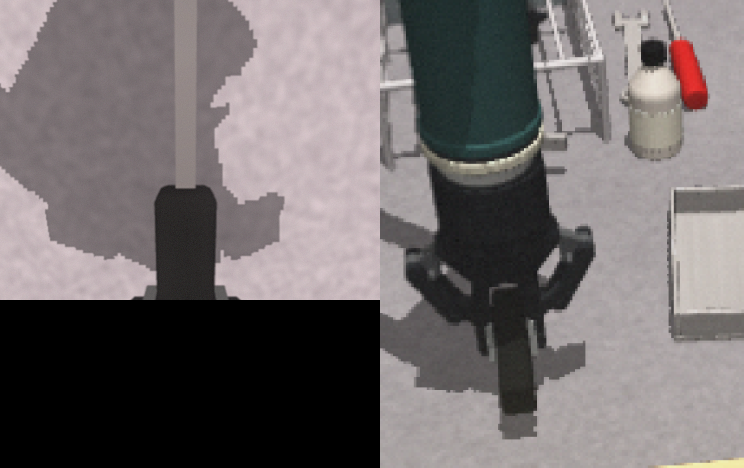

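The rod is held level about 32 mm up, but the wrist camera does not see its hook end. I'll refine the nut and guard positions from the first top and side pictures.

Run:
```python
from h import *
print(ray('top',[[193,283]],.014)[0].round(3),ray('side',[[248.6,183.8]],.010)[0].round(3))
# predicted rod in current pose
o=get_obs();h=np.array(o['ee_pos'])+[-.0,0,0];c,s=np.cos(-.028),np.sin(-.028)
Rz=np.array([[c,-s],[s,c]])
for nm,p in (('end',[0,284]),('tip',[63,264])): print(nm,h[:2]+Rz@(np.array(p)/1e3))
# reproject guard inner corners for check
P=[[.446+x,.07+y,z] for x in(-.1,.1) for y in(0,) for z in (0,.09)]
print(proj('top',P).round(1).tolist(),proj('side',P).round(1).tolist())
t=cv2.imread('pics/top1.png');s=cv2.imread('pics/side1.png')
a=cv2.resize(t[240:340,120:240],None,fx=4,fy=4,interpolation=3);b=cv2.resize(s[130:230,190:300],None,fx=4,fy=4,interpolation=3)[:,:316]
cv2.imwrite('pics/c5.png',np.hstack([a,b]))
```

```text
[0.465 0.177 0.014] [0.464 0.166 0.01 ]
end [0.44517622 0.04820058]
tip [0.5075916  0.02644465]
[[234.8, 326.6], [229.0, 331.3], [233.7, 251.8], [227.9, 251.0]] [[203.2, 214.9], [196.9, 182.9], [286.3, 203.9], [283.9, 172.0]]
```

View pics/c5.png

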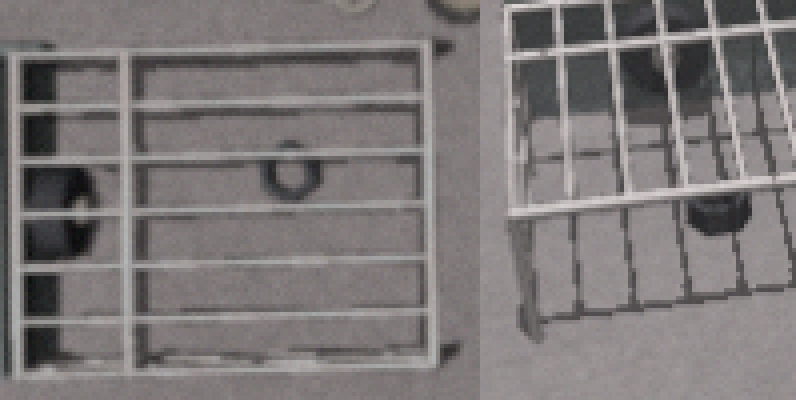

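The nut is at about (0.466, 0.177). The guard's mouth is at y≈0.070 with its centre at x≈0.446, and reprojecting its left foot matches the picture. Next I insert the hook above the nut.

```bash
python3 -m handwheel '[[-1,0,-0.12,0,1],[-2,0,-0.12,0,1],[-2.2,0,-0.12,0,1],[-2.2,0,-0.12,0,1],[-2.2,0,-0.12,0,1],[-2.2,0,-0.12,0,1],[-2.2,0,-0.12,0,1],[-2.2,0,-0.12,0,1],[-2,0,-0.12,0,1],[-0.8,0,-0.12,0,1],[0,0,0,0,1],[0,0,0,0,1]]'
python3 - <<'E'
from h import *
o=get_obs();print(o['width'],o['ee_pos'],o['contact_force'])
t=snap('top','t6.png')[:,:,::-1];s=snap('side','s6.png')[:,:,::-1]
a=cv2.resize(t[240:340,120:240],None,fx=4,fy=4,interpolation=3);b=cv2.resize(s[130:230,190:300],None,fx=4,fy=4,interpolation=3)[:,:316]
cv2.imwrite('pics/c6.png',np.hstack([a,b]))
E
```

```text
time: 13.45
ee_pos: [0.4299, -0.0448, 0.0404]
ee_rot: [-1.197, 1.228, -1.229]
contact_force: [-0.2, -0.2, -1.3]
width: 0.0215
0.02154489458962986 [ 0.42987329 -0.04477431  0.04036177] [-0.19576843 -0.1710535  -1.25773299]
```

View pics/c6.png

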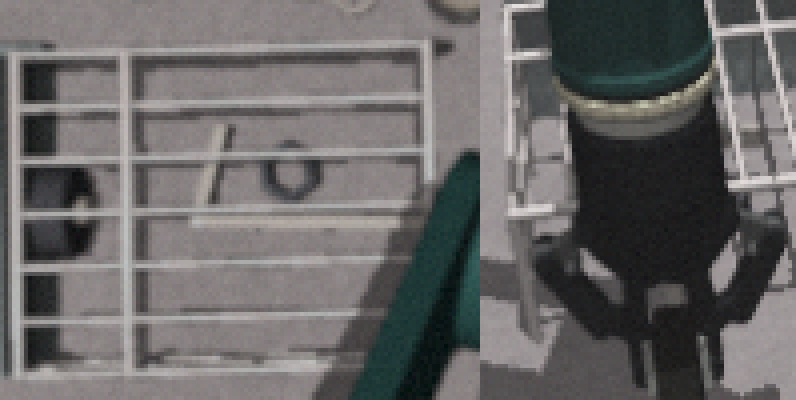

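The hook's crossbar is beyond the nut, at (215, 165) in the crop with the nut at (292, 170). The shaft is alongside at row 218. Next I lower it and draw the nut out.

```bash
python3 -m handwheel '[[0,0.8,0,0,1],[0,1,0,0,1],[0,0.8,0,0,1],[0,0.5,0,0,1],[0,0,0,0,1],[0,0,0,0,1]]' && python3 -m handwheel '[[0.5,0,0,0,1],[1,0,0.03,0,1],[1.2,0,0.03,0,1],[1.2,0,0.03,0,1],[1.2,0,0.03,0,1],[1.2,0,0.03,0,1],[1.2,0,0.03,0,1],[1.2,0,0.03,0,1],[1.2,0,0.03,0,1],[1.2,0,0.03,0,1],[1.2,0,0.03,0,1],[1.2,0,0.03,0,1],[1.2,0,0.03,0,1],[1.2,0,0.03,0,1],[1.2,0,0.03,0,1],[1.2,0,0.03,0,1],[1.2,0,0.03,0,1],[1,0,0.03,0,1],[0.7,0,0,0,1],[0.4,0,0,0,1]]'
python3 - <<'E'
from h import *
o=get_obs();print(o['width'],o['ee_pos'],o['contact_force'])
t=snap('top','t7.png')[:,:,::-1];s=snap('side','s7.png')[:,:,::-1]
a=cv2.resize(t[230:330,180:400],None,fx=3,fy=3,interpolation=3);b=cv2.resize(s[160:260,190:410],None,fx=3,fy=3,interpolation=3)
cv2.imwrite('pics/c7.png',np.vstack([a,b]))
E
```

```text
time: 14.15
ee_pos: [0.4288, -0.0444, 0.0096]
ee_rot: [-1.197, 1.23, -1.229]
contact_force: [-4.5, -1.5, 15.0]
width: 0.0214
time: 16.15
ee_pos: [0.4283, -0.2588, 0.0097]
ee_rot: [-1.194, 1.232, -1.227]
contact_force: [1.4, 10.7, 17.7]
width: 0.0215
0.021495255941173835 [ 0.42826367 -0.25878531  0.00966347] [ 1.38626629 10.69435345 17.66728953]
```

View pics/c7.png

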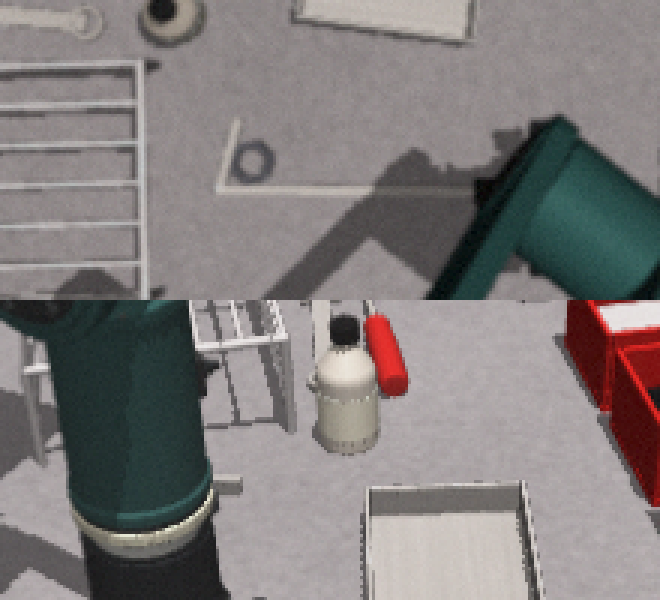

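The nut is out at y≈0, sitting in the crook of the hook at (252, 162) in the crop. Next I separate the hook, lift it over, lay it down 9 cm to −x and release.

```bash
python3 -m handwheel '[[0,-0.2,0,0,1],[-0.5,0,-0.5,0,1],[-0.5,-0.3,-0.3,0,1],[0,-1.2,0,0,1],[0,-1.5,-0.2,0,1],[0,-0.5,-1.5,0,1],[0,0,-2,0,1],[0,0,-2,0,1],[0,0,-1.7,0,1],[0,0,-0.8,0,1],[0,0.5,0,0,1],[0,1.2,0,0,1],[0,1.2,0,0,1],[0,0.6,0,0,1],[0,0.1,0,0,1],[0,0,0,0,1]]'
python3 - <<'E'
from h import *
o=get_obs();print(o['width'],o['ee_pos'],o['contact_force'])
t=snap('top','t8.png')
d=outline_of('top','nut_center')
for x in d[:2]:print(x['p'],x['box'])
E
```

```text
time: 17.85
ee_pos: [0.3394, -0.248, 0.0102]
ee_rot: [-1.197, 1.229, -1.229]
contact_force: [-0.2, -0.2, -1.8]
width: 0.0217
0.021710169142535492 [ 0.33939762 -0.24804658  0.01023542] [-0.1728856  -0.21054213 -1.76503282]
0.73 [226.1, 222.7, 248.9, 243.3]
```

```bash
python3 -m handwheel '[[0,0.05,0,0,0.9],[0,0,0,0,0.5],[0,0,0,0,0.5],[0,0,0,0,0.5],[0,0,0,0,0.5],[0,-1,0,0,0.5],[0,-2.5,0,0,0.5],[0,-4,0,0,0.3],[0,-4,0,0,0.3],[-3,-2,1.93,0,0.3],[-3,0,1.93,0,0.3],[-3,0,1.93,0,0.3],[-3,0,1.93,0,0.3],[-3,0,1.93,0,0.3],[-3,0,1.93,0,0.3],[0,0,0,0,0.3],[0,0,0,0,0.3]]' 60
python3 - <<'E'
from h import *
o=get_obs();print(o['width'],o['ee_pos'])
ci=camera_info('wrist');im=snap('wrist','w9.png')
import pickle;pickle.dump(ci,open('ci.pkl','wb'))
d=outline_of('wrist','nut_center')
for x in d[:2]:
    v,u=np.nonzero(x['mask']);print(x['p'],x['box'],ray('wrist',[[u.mean(),v.mean()]],.014,ci)[0])
E
```

```text
time: 19.65
ee_pos: [0.4596, -0.0706, 0.1452]
ee_rot: [-1.198, 1.227, -1.228]
contact_force: [-0.3, -0.5, -0.0]
width: 0.0599
0.059933625142093536 [ 0.45957735 -0.07057729  0.14524708]
0.95 [284.8, 128.6, 340.0, 181.9] [ 0.46000505 -0.01082505  0.014     ]
```

View pics/w9.png

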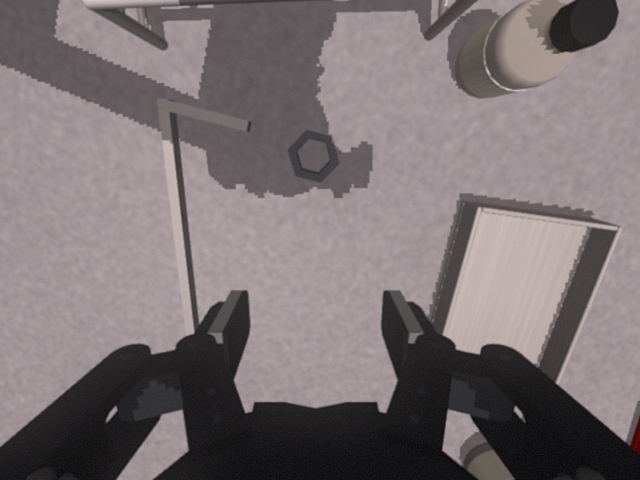

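The wrist view shows the hook lying flat and free, with its corner at (165, 105), in front of the guard. The nut is at (314, 156) with its corners toward ±x, so the jaws need about a 30° turn.

Run:
```python
from h import *
import pickle;ci=pickle.load(open('ci.pkl','rb'))
im=cv2.imread('pics/w9.png');g=cv2.cvtColor(im,cv2.COLOR_BGR2GRAY)
x=outline_of('wrist','nut_center')[0];m=x['mask'].astype(np.uint8)
cs,_=cv2.findContours(m,0,2);c=max(cs,key=cv2.contourArea).reshape(-1,2).astype(float)
P=ray('wrist',c,.014,ci)[:,:2]
best=[]
for a in np.arange(0,60,1.):
    e=0;
    for k in range(3):
        n=np.array([np.cos(np.radians(a+60*k)),np.sin(np.radians(a+60*k))]);q=P@n;e+=q.max()-q.min()
    best.append((e/3,a))
print(sorted(best)[:5])
Q=ray('wrist',[[305,130],[330,133],[339,157],[323,181],[298,176],[289,153]],.018,ci)[:,:2];ctr=Q.mean(0);print(ctr,np.degrees(np.arctan2(*(Q-ctr).T[::-1])).round(0),np.linalg.norm(Q-ctr,axis=1))
```

```text
[(np.float64(0.03636167962652129), np.float64(14.0)), (np.float64(0.03643450939420065), np.float64(15.0)), (np.float64(0.036505511198768374), np.float64(13.0)), (np.float64(0.03657685279344102), np.float64(16.0)), (np.float64(0.036713977608864086), np.float64(12.0))]
[ 0.4605197  -0.00990782] [ 109.   52.   -5.  -72. -130.  173.] [0.01973374 0.02037856 0.01931248 0.02086098 0.02011719 0.0192589 ]
```

```bash
python3 -m handwheel '[[-2,0,-0.04,0,0.3],[-2,0,-0.04,0,0.3],[-2,0,-0.04,0,0.3],[0,2,0,-0.108,0.3],[0,3,0,-0.108,0.3],[0,3,0,-0.108,0.3],[0,3,0,0,0.3],[0,1.6,0,0,0.3],[0,1,0,0,0.3],[0,0,0,0,0.3],[0,0,0,0,0.3],[0,0,0,0,1],[0,0,0,0,1],[0,0,0,0,1],[0,0,0,0,1],[0,0,0,0,1]]' 60
```

```text
time: 21.4
ee_pos: [0.4609, -0.0114, 0.0101]
ee_rot: [-1.335, 0.986, -0.989]
contact_force: [-0.9, -2.0, 9.3]
width: 0.034
```

```bash
python3 -m handwheel '[[0,-1,0,0,1],[0,-3,0,0,1],[0,-4,0,0,1],[2.5,0,1.79,0,1],[2.5,0,1.79,0,1],[2.5,0,1.79,0,1],[2.5,0,1.79,0,1],[2.5,0,1.79,0,1],[2.5,0,1.79,0,1],[2.5,0,1.79,0,1],[0,0,0,0,1],[0,0,0,0,1]]'
python3 - <<'E'
from h import *
o=get_obs();print(o['width'],o['ee_pos'],o['contact_force'])
t=snap('top')[:,:,::-1];w=snap('wrist')[:,:,::-1]
a=cv2.resize(t[180:300,250:400],None,fx=3,fy=3,interpolation=3);b=cv2.resize(w,(480,360))
cv2.imwrite('pics/c10.png',np.hstack([a[:360,:],b[:a.shape[0]]]) if a.shape[0]==360 else a)
E
```

```text
time: 22.6
ee_pos: [0.631, -0.1419, 0.0893]
ee_rot: [-1.335, 0.988, -0.988]
contact_force: [0.5, 0.8, -0.7]
width: 0.034
0.034020304692618936 [ 0.63102986 -0.1418692   0.08926466] [ 0.46941793  0.81040764 -0.67260422]
```

View pics/c10.png

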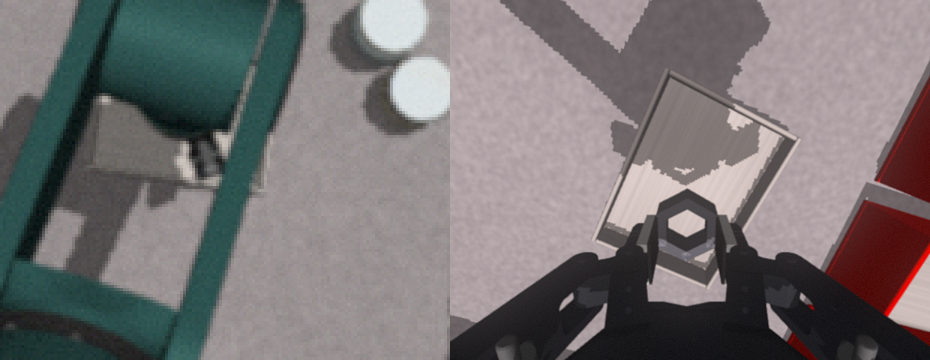

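The nut is held flat over the tray, and the fingers fit inside the walls. Next I lower and release it, then withdraw.

```bash
python3 -m handwheel '[[0,2,0,0,1],[0,2.5,0,0,1],[0,1.6,0,0,1],[0,0.8,0,0,1],[0,0.3,0,0,1],[0,0,0,0,1],[0,0,0,0,0.5],[0,0,0,0,0.5],[0,0,0,0,0.5],[0,0,0,0,0.5],[0,-1,0,0,0.5],[0,-3,0,0,0.5],[0,-4,0,0,0.5],[0,-4,0,0,0.5],[0,-4,0,0,0.5],[0,-4,0,0,0.5],[0,0,0,0,0.5]]'
python3 - <<'E'
from h import *
print(get_obs()['ee_pos'],get_obs()['contact_force'])
t=snap('top','t11.png')[:,:,::-1];s=snap('side','s11.png')[:,:,::-1];w=snap('wrist')[:,:,::-1]
a=cv2.resize(t[180:340,20:540],None,fx=1.53,fy=1.53,interpolation=3)
b=np.hstack([cv2.resize(s[150:360,190:400],None,fx=1.6,fy=1.6,interpolation=3),cv2.resize(w,(448,336))])[:,:796]
b=np.hstack([b,np.zeros((336,a.shape[1]-b.shape[1],3),np.uint8)])
cv2.imwrite('pics/c11.png',np.vstack([a,b]))
E
```

```text
time: 24.4
ee_pos: [0.6351, -0.1431, 0.2246]
ee_rot: [-1.331, 0.977, -0.997]
contact_force: [1.0, -0.2, 0.6]
width: 0.0427
[ 0.63505389 -0.14306327  0.22462291] [ 0.9708925  -0.19550916  0.63597769]
```

View pics/c11.png

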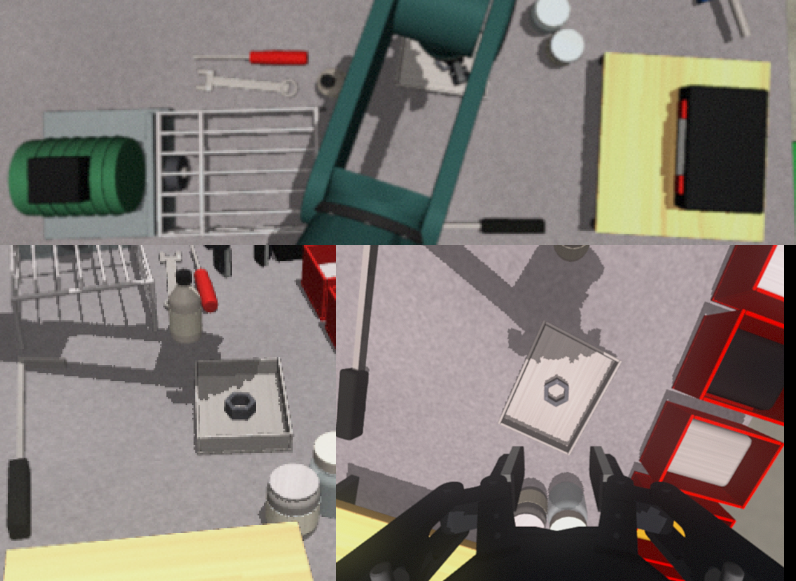

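```bash
python3 -c "
from station import *
finish_job();o=get_obs();print(o['time'],o['contact_force'])"
```

```text
the job is handed in; nothing more can be done
the job is handed in; nothing more can be done
```

The job is done and handed in at about 24.5 s of the 64 s allowed; `finish_job` gave no verdict.

**What I did:**
1. I slid the hook about 23 cm out from under the shelf by its shaft, let go, and took it again by the handle.
2. I carried the hook in over the nut, lowered it behind, and drew the nut out through the guard's mouth.
3. I laid the hook flat on the bench between the shelf and the guard.
4. I gripped the nut across its flats, set it down in the tray, and moved the gripper clear above it.

**What the last pictures showed:**
- **Nut:** it lies flat in the tray.
- **Hook:** it lies flat and free on the bench, clear of both the shelf and the guard, about 3 cm short of the mouth. It is near the robot-side edge of the strip between them, with the handle at x≈0.34 m.
- **Other things:** the oil bottle, can, jar, wrench and screwdriver look unmoved in the pictures; I did not measure them.
- **Forces:** the readings I took stayed below about 20 N, and nothing touched the gripper at the end.

**Checks that disagreed:**
- **Gripper opening:** it read about 2 to 4 mm less than the true width of what was held.
- **Nut detector:** once, in the top picture, it reported the oil bottle as the nut. I used the wrist picture instead.
- **Nut's turn:** the two estimates differed by about 7°, so I used a middle value and the grip held.
- **After hand-in:** the state read I tried then was refused, so the pictures just before are the last check.

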